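# Clamp a turbo bearing housing with the press crank

### The arm

A 6-joint arm with a two-finger parallel gripper is mounted at the origin on the work surface. World frame = base frame: x ahead of the robot, y to its left, z up, the work surface at z = 0. Lengths are in m, angles in rad, forces in N, time in s.
With the tool pointing down it reaches from about 0.425 to 1.125 m from the base axis. Payload 14.9 kg.
Tool frame: the origin (TCP) lies midway between the tips of the shut fingers; the grasp point (between the pads) lies 19 mm behind it; z points along the fingers, y is the line along which they close (so a half turn about z gives the same grasp; the last joint's range is limited). The gripper opens to 91 mm and grips with 3 to 60 N. Pads are 32 mm wide; open, the fingers measure 118 mm over their backs; the gripper's body (76 mm by 178 mm) begins 60 mm behind the grasp point.
Start: joints at [1.272, 0.379, 1.734, -0, 1.028, -0.033], TCP at [0.184, 0.675, 0.214] pointing down, gripper open.
Joint ranges: [-2.77, 2.77], [-0.74, 2.19], [0, 2.66], [-1.06, 4.2], [0.31, 2.87], [-3.08, 3.08]. Speed limits (rad/s): [1.89, 1.89, 2.39, 3.14, 3.14, 3.14].

### API

Orientations are given as [roll, pitch, yaw] about the fixed x, y, z axes, in that order (R = Rz(yaw) Ry(pitch) Rx(roll)).
In Python, from rig import arm, imaging gives the robot as it stands. The module is installed in compiled form; this text tells all that it offers.
- The arm moves only by the shell command python3 -m handwheel 'ROWS' [FORCE]. ROWS is JSON, a list of rows, each a list of 3 entries, a list of its own where there are three numbers: the turn, a rotation vector about the tool's x, y, z in degrees, then the shift along the tool's x, y, z in m, then the finger opening in m, from 0 to 0.0912. A call has 1 to 8 rows; each row is the pose to reach, as a shift and turn from the pose commanded when the call began, along the tool's axes at that moment; what a row does not reach only later rows make up. A row lasts 1/8 s, in which the tool goes at most 62.5 mm and 10.7 degrees, less where a joint would pass 70% of its speed; a pose out of reach is approached as far as the arm can. A call with a gripper value outside its range is refused whole. The fingers move at their own pace and stop on an object; FORCE is the grip in N (left out, the last holds). Time passes only in rows, so rows that repeat a pose let the fingers close. It gives the time, the measured TCP pose, the force, the opening and the grip force at its end, in the units of the state.
- arm.observe(): the state, without advancing time (a new reading comes with each control period).
- imaging.grab_frame(name): name is "scene" or "top"; returns a dict with "image" (384x512x3 uint8, red, green, blue), "fx", "fy", "cx", "cy" (pixels), "camera_from_world" (4x4, takes a point from world to camera coordinates). Camera axes: x right, y down, z forward; pixel columns grow to the right and rows downward; lengths in m; the calibration is good to about 2 mm. A picture is of the moment at which its call begins. There is no depth.
- arm.close_job(): hands the job in; it is judged then, once.
The state is a dict: "clock": time; "joint_pos": joint angles; "qvel": joint speeds; "joint_torque": joint torques, N m; "tool_pos": TCP position; "ee_rot": TCP orientation; "wrist_force": force on the tool from outside, world axes, zero at the start; "ft_torque": the same for the moment, N m; "width": opening from 0.0 (shut) to 1.0 (fully open); "finger_force": force on a finger pad.
Only numpy, scipy, OpenCV 4.12 (cv2) and the standard library are available. Lean on these libraries where they do the work, as an engineer would, in place of code of your own. Each camera call takes 0.05 s, during which the arm holds its last target. There are 200 camera calls.

### The job

Clamp the turbocharger's bearing housing in the little bench screw press: fit the loose crank fully home on the square end of the press screw and wind it clockwise through its turns until the pad bears firmly on the housing, without overtightening. Then take the crank off and lay it back flat on the rubber mat, leaving the housing clamped and the other things on the bench alone.

Things in the scene. Friction and masses are not known exactly. Their poses are not given: they have to be found in the camera images.
- crank: loose steel crank, 0.4 kg. Hub: 34 mm square, 34 mm high, 17.5 mm square hole right through, parallel to its sides, chamfered below. A flat arm 20 mm wide, 11 mm thick runs along +x to 87 mm from the hole's axis, underside flush with the hub's; the red grip stands up near its end. Origin: hole's axis, underside; z up. Lies flat only if hub and arm are both on the mat.
- grip_mid (a point): middle of the crank's red hand grip: an upright cylinder, 24 mm across and 48 mm high, that spins freely on its pin, 75 mm from the hole's axis along the crank's x. This point lies 41 mm above the crank's underside.
- square_seat (a point): top of the upright press screw: a 16 mm square, 26 mm high (last 4 mm a lead-in), on a 38 mm round shoulder. The point: centre of the shoulder's top, where the crank's underside comes to rest, about 0.24 m up; z up, x and y square to the flats (crank fits four ways). It turns with the screw: clockwise from above lowers screw, crank and pad, 5 mm a turn; about two turns reach the housing.
- press: green C-shaped bench screw press, fixed, 218 mm high, foot 150 mm (x) by 230 mm (y), column on its +y side 90 to 142 mm from the screw's axis; bed 42 mm up. Origin on the bench on the screw's axis. Turning the crank at its grip takes a steady 7 N; the screw stays where left. With the pad on the housing the pull climbs about 8 N per radian turned: 9.5 to 13 N is firm, 17 N overtight.
- pad: brass pressure pad on the screw's lower end, 48 mm across; it slides down with the screw and does not turn. Origin on the screw's axis at bench height, not on the pad: it sinks as far as the pad has come down.
- housing: brown cast-iron turbocharger bearing housing, a spool 86 mm across and 86 mm high, 0.95 kg, stood loose on the press bed under the pad. Origin at the centre of its underside.
- mat: black rubber mat, 220 mm square, 4 mm thick, fixed to the bench. Origin at the centre of its underside.
- hammer: yellow sledge hammer, 250 mm long, head 110 mm wide, 45 mm high, lying down. Bystander.
- wrench: steel combination wrench, 200 mm long, 8 mm thick, lying flat. Bystander.
- turbo: turbocharger stood on its exhaust flange, about 140 mm long, 100 mm across, 140 mm high. Bystander.
- oil_can: white plastic oil bottle with a red cap, 52 mm across, 130 mm high. Bystander.
There are look-alikes about, which are no part of the job. Several things have the shape of the crank; the one meant has the colours described above.

How it is judged:
On the way, in this order (a step that is already met when the one before it is completed fails the run):
1. the crank is fully home on the square end of the screw (distance between crank and square_seat below 0.004 m and angle between the z axis of crank and the z axis of square_seat, either way round below 0.08 rad), for 0.2 s.
2. with the crank on the screw, the pad is wound down until it bears on the housing with more than 150 N (contact force between pad and housing above 150 N and distance between crank and square_seat below 0.016 m), for 0.2 s.
At the end, for the whole second after the job is handed in: The pad still presses on the housing with more than 120 N. The crank lies flat (within 0.1 rad) and at rest on the mat: underside less than 10 mm above the bench, hole's axis within 105 mm of the mat's centre along each of its sides (contact force between pad and housing above 120 N and angle between crank's own z axis and vertical below 0.1 rad and z of crank in the frame of mat between 0 and 0.01 m and x of crank in the frame of mat between -0.105 and 0.105 m and y of crank in the frame of mat between -0.105 and 0.105 m and linear speed of crank below 0.02 m/s); the robot touches nothing.
It fails at once if the housing is overtightened: the pad presses on it with more than 1000 N (contact force between pad and housing above 1000 N).
It fails at once if the housing is pushed more than 10 mm from its place on the press bed (distance of housing from where it was at the start of the episode above 0.01 m).
It fails at once if the hammer, wrench, turbocharger or oil bottle is moved more than 20 mm (distance of any of hammer, wrench, turbo, oil_can from where it was at the start of the episode above 0.02 m).
It also fails if it takes over 72 s, if anything falls off the work surface, if the arm or the gripper's body presses on something with over 40 N, if the wrist force passes 120 N, or if a joint passes its speed limit or range.

## Working session

There is one attempt and no reset: what is moved stays moved. The work goes in short steps, Python scripts to look and compute and a shell command to move; the robot and the scene stay as the last step left them, time stands still between calls to the robot, and variables do not carry over. Pictures are saved under pics/ and viewed, at most 10 in all, crops included, and the job is handed in when it is done.

```bash
mkdir -p pics
cat > h.py <<'E'
import numpy as np, cv2, json
from rig import arm, imaging
def grab(n,save=None):
    f=imaging.grab_frame(n)
    if save: cv2.imwrite('pics/'+save,f["image"][:,:,::-1])
    return f
def P(f):
    K=np.array([[f["fx"],0,f["cx"]],[0,f["fy"],f["cy"]],[0,0,1.]])
    return K@np.array(f["camera_from_world"])[:3]
def onplane(f,uv,z):
    M=P(f); A=np.c_[M[:,0],M[:,1],M[:,2]*z+M[:,3]]
    w=np.linalg.solve(A,[uv[0],uv[1],1]); return w[:2]/w[2]
def tri(f,a,g,b):
    X=cv2.triangulatePoints(P(f),P(g),np.array(a,float).reshape(2,1),np.array(b,float).reshape(2,1)); return (X[:3]/X[3]).ravel()
def proj(f,X):
    p=P(f)@np.r_[X,1]; return p[:2]/p[2]
E
python3 - <<'E'
from h import *
a=grab("scene"); b=grab("top")
np.set_printoptions(precision=3,suppress=True)
for f in(a,b): print(f["fx"],f["cx"],f["cy"],np.array(f["camera_from_world"]))
cv2.imwrite('pics/a.png',np.vstack([cv2.resize(x["image"],(400*1,300)) for x in(a,b)])[:,:,::-1]) 
cv2.imwrite('pics/s0.png',cv2.resize(a["image"],(800,600),interpolation=cv2.INTER_CUBIC)[:,:,::-1])
cv2.imwrite('pics/t0.png',cv2.resize(b["image"],(800,600),interpolation=cv2.INTER_CUBIC)[:,:,::-1])
s=arm.observe(); print(s)
E
```

```text
374.4622648412368 262.71674870296226 183.63811037547515 [[ 0.83   0.558 -0.015 -0.417]
 [ 0.399 -0.611 -0.683 -0.099]
 [-0.391  0.561 -0.73   1.473]
 [ 0.     0.     0.     1.   ]]
391.4190761339328 250.71492695865538 200.4658787192836 [[ 0.015 -1.     0.003 -0.04 ]
 [-0.998 -0.016 -0.054  0.502]
 [ 0.054 -0.003 -0.999  1.426]
 [ 0.     0.     0.     1.   ]]
{'clock': 0.1, 'joint_pos': array([ 1.272,  0.379,  1.735,  0.   ,  1.029, -0.033]), 'qvel': array([ 0.001, -0.001, -0.   ,  0.002,  0.002,  0.001]), 'joint_torque': array([  0.001, -76.504, -43.53 ,   0.065,   0.04 ,  -0.   ]), 'tool_pos': array([0.184, 0.675, 0.213]), 'ee_rot': array([-3.141, -0.   ,  2.876]), 'wrist_force': array([ 0.817,  0.293, -0.536]), 'ft_torque': array([-0.002, -0.055, -0.007]), 'finger_force': 0.0, 'width': 1.000904802294527}
```

View pics/s0.png

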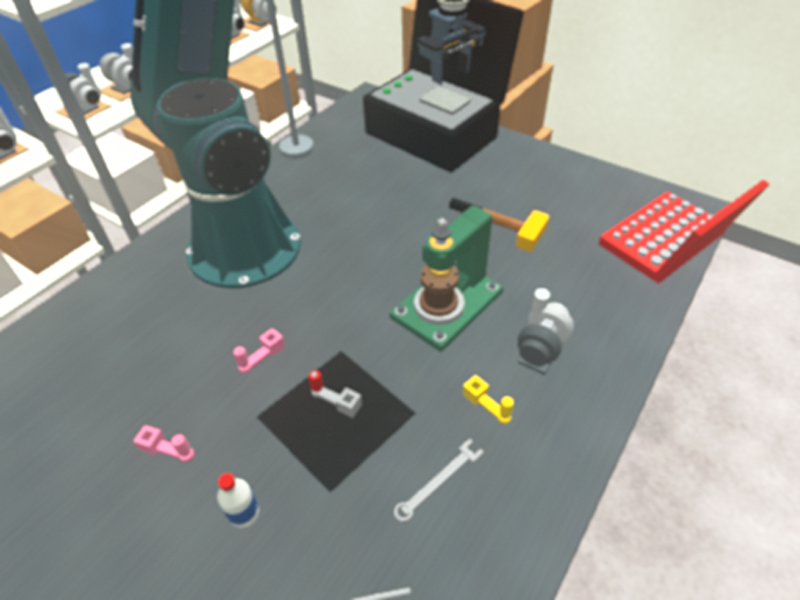

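View pics/t0.png

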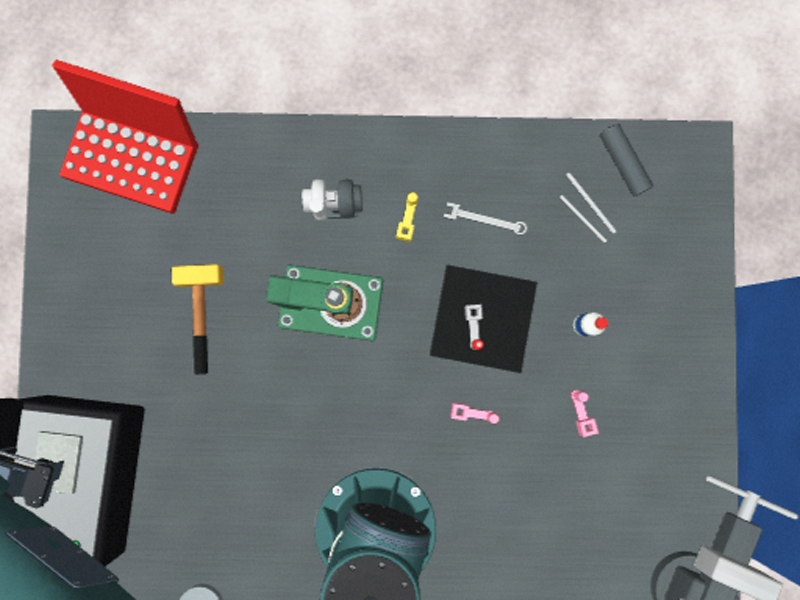

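The scene and top views agree. These could be taken for the crank, with their top-view pixels in the 800-wide picture:
- Steel crank with a red grip on the mat, at (474,325).
- Yellow crank at (408,217).
- Pink crank at (475,413).
- Pink crank at (585,413).

I choose the steel one with the red grip on the mat. The screw square is at about (335,296) in the top view and (442,232) in the scene view. Next is one close crop of both.

Run:
```python
from h import *
a=grab("scene"); b=grab("top")
def c(f,u,v): return cv2.resize(f["image"][v:v+48,u:u+64],(400,300),interpolation=cv2.INTER_CUBIC)
m=np.vstack([np.hstack([c(b,275,185),c(b,185,165)]),np.hstack([c(a,182,228),c(a,250,130)])])
cv2.imwrite('pics/c1.png',m[:,:,::-1])
```

```text
(no output)
```

View pics/c1.png

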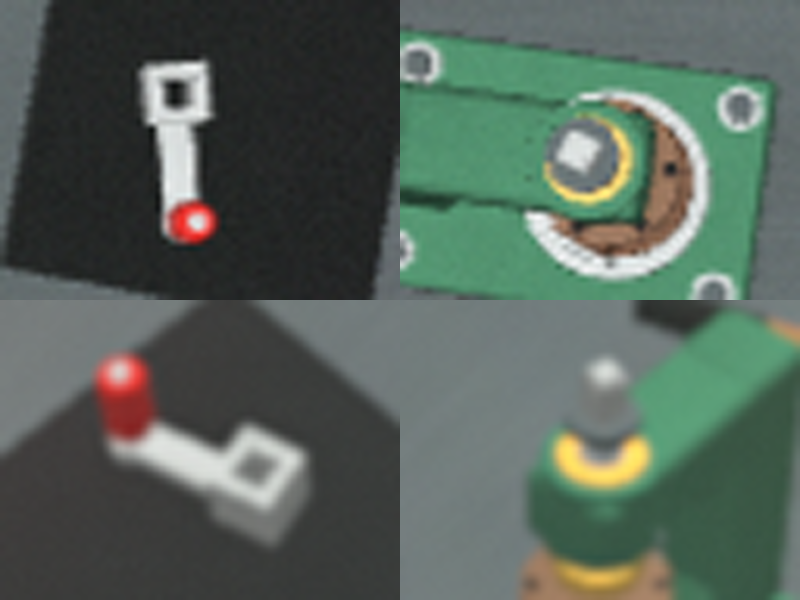

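The crop confirms steel with a red grip. In the crop's quarters, the hub top centre is at (178,94) in top and (260,167) in scene. The pin top is at (197,221) and (121,71), and the square's top is at (179,152) and (205,72). Now I triangulate them.

```bash
cat >> h.py <<'E'
from scipy.spatial.transform import Rotation as R
np.set_printoptions(precision=4,suppress=True)
def delta(pos,yaw):
    "shift (tool axes) and turn (deg about tool axes) from here to TCP pos, pointing down, yaw deg"
    s=arm.observe(); r=R.from_euler('xyz',s["ee_rot"])
    t=R.from_euler('xyz',[np.pi,0,np.radians(yaw)])
    print("at",s["clock"],s["tool_pos"],np.degrees(s["ee_rot"]),"w",s["width"],"F",s["wrist_force"],s["finger_force"])
    print("shift",r.inv().apply(np.array(pos)-s["tool_pos"]),"turn",np.degrees((r.inv()*t).as_rotvec()))
E
python3 - <<'E'
from h import *
a=grab("scene"); b=grab("top")
n=lambda p,o:(o[0]+(p[0]+.5)/6.25-.5,o[1]+(p[1]+.5)/6.25-.5)
T1,T2,S1,S2=(275,185),(185,165),(182,228),(250,130)
for k,t,s in [("hub",n((178,94),T1),n((260,167),S1)),("pin",n((197,221),T1),n((121,71),S1)),("sq",n((179,152),T2),n((205,72),S2))]:
    X=tri(b,t,a,s); print(k,X,"reproj",proj(b,X)-t,proj(a,X)-s)
hub=[onplane(b,n(c,T1),.038) for c in [(143,68),(208,62),(212,120),(150,127)]]
print("hub corners",np.array(hub),np.mean(hub,0))
ps=onplane(b,n((197,221),T1),.069);print("pin@69",ps); d=ps-np.mean(hub,0); print("crank yaw",np.degrees(np.arctan2(d[1],d[0])),np.linalg.norm(d))
d=onplane(b,n((176,93),T1),.038);print('hub plane alt',d)
for f,c in((b,((143,68),(208,62),(212,120),(150,127))),):
    e=np.diff(np.array(hub+[hub[0]]),axis=0); print("edge ang",np.degrees(np.arctan2(e[:,1],e[:,0]))%90,np.linalg.norm(e,axis=1))
# square by brightness in top view
g=cv2.cvtColor(b["image"],cv2.COLOR_RGB2GRAY)[165:213,185:249]; G=cv2.resize(g,None,fx=16,fy=16,interpolation=cv2.INTER_CUBIC)
for th in(150,165,180):
    _,m=cv2.threshold(G,th,255,0); cs,_=cv2.findContours(m,0,2)
    for c in cs:
        if cv2.pointPolygonTest(c,(179/6.25*16,152/6.25*16),False)>0:
            bx=cv2.boxPoints(cv2.minAreaRect(c)); w=np.array([onplane(b,((p[0]+.5)/16-.5+185,(p[1]+.5)/16-.5+165),.266) for p in bx]); e=np.diff(np.vstack([w,w[:1]]),axis=0)
            print(th,w.mean(0),np.degrees(np.arctan2(e[:,1],e[:,0]))%90,np.linalg.norm(e,axis=1))
# mat
m=(b["image"].max(2)<60).astype(np.uint8); cs,_=cv2.findContours(m,0,2)
for c in cs:
    r=cv2.minAreaRect(c)
    if cv2.contourArea(c)>1500 and abs(r[0][0]-309)<20: print("mat",onplane(b,r[0],.004),r)
E
```

```text
hub [ 0.5077 -0.2205  0.039 ] reproj [-0.1383 -0.1579] [-0.2749  0.0221]
pin [ 0.4337 -0.2282  0.0696] reproj [0.0084 0.0091] [ 0.0157 -0.0011]
sq [0.522  0.0829 0.2715] reproj [-0.0513 -0.0716] [-0.0968  0.0126]
hub corners [[ 0.522  -0.2007]
 [ 0.526  -0.2384]
 [ 0.4924 -0.2409]
 [ 0.4878 -0.2051]] [ 0.5071 -0.2213]
pin@69 [ 0.4337 -0.2282]
crank yaw -174.60112452709117 0.07368134060259954
hub plane alt [ 0.5077 -0.22  ]
edge ang [6.1721 4.365  7.3269 7.2671] [0.0379 0.0337 0.0362 0.0344]
150 [0.5228 0.0836] [64.6581 64.2992 64.6133 64.3176] [0.0182 0.0185 0.0182 0.0185]
165 [0.5229 0.0838] [63.9651 63.6104 63.9237 63.6285] [0.0172 0.0171 0.0172 0.0171]
180 [0.5229 0.0838] [64.6552 64.3002 64.6169 64.3165] [0.0161 0.0159 0.0161 0.0159]
mat [ 0.4945 -0.2487] ((309.2189025878906, 203.66604614257812), (59.03376007080078, 59.095191955566406), 10.619654655456543)
```

Everything is consistent: hub top at 0.039, pin at 0.070 and square top at about 0.27. The crank's yaw is about 185.7°, and the square is at (0.5225, 0.0835) with yaw −25.7°. I'll approach high and around the press.

```bash
python3 -c "
from h import *
delta([.5,.45,.40],95)"
```

```text
at 0.3 [0.1838 0.6753 0.2137] [-179.9775    0.0008  164.7732] w 0.9950945520953793 F [ 0.1028 -0.2816 -0.3628] 0.0
shift [-0.3643 -0.1344 -0.1862] turn [-0.0192  0.0145 69.7732]
```

```bash
python3 -m handwheel '[[[0,0,10],[-0.04,-0.015,-0.04],0.09],[[0,0,20],[-0.09,-0.034,-0.08],0.09],[[0,0,30],[-0.145,-0.054,-0.12],0.09],[[0,0,40],[-0.2,-0.074,-0.15],0.09],[[0,0,50],[-0.255,-0.094,-0.18],0.09],[[0,0,60],[-0.31,-0.114,-0.186],0.09],[[0,0,70],[-0.364,-0.134,-0.186],0.09],[[0,0,70],[-0.364,-0.134,-0.186],0.09]]' 20; python3 -c "
from h import *
delta([.62,.1,.40],45);delta([.57,-.08,.35],5.7)"
```

```text
clock: 1.3
tool_pos: [0.5024, 0.4483, 0.4001]
ee_rot: [3.141, 0.0, 1.649]
wrist_force: [-0.7, -0.1, 0.4]
width: 0.989
finger_force: 0.0
at 1.3 [0.5024 0.4483 0.4001] [179.9737   0.0051  94.4649] w 0.98910214126238 F [-0.7238 -0.1391  0.4   ] 0.0
shift [-0.3564  0.0901  0.0002] turn [ 0.0269 -0.0065 49.4649]
at 1.3 [0.5024 0.4483 0.4001] [179.9737   0.0051  94.4649] w 0.98910214126238 F [-0.7238 -0.1391  0.4   ] 0.0
shift [-0.532   0.0262  0.0502] turn [ 0.0248 -0.0163 88.7649]
```

```bash
python3 -m handwheel '[[[0,0,10],[-0.06,0.015,0],0.09],[[0,0,20],[-0.12,0.03,0],0.09],[[0,0,30],[-0.18,0.045,0],0.09],[[0,0,40],[-0.24,0.06,0],0.09],[[0,0,50],[-0.3,0.075,0],0.09],[[0,0,60],[-0.356,0.09,0],0.09],[[0,0,70],[-0.41,0.07,0],0.09],[[0,0,80],[-0.46,0.053,0],0.09]]' 20; python3 -c "
from h import *
delta([.507,-.221,.13],5.7)"
```

```text
clock: 2.3
tool_pos: [0.5903, -0.0046, 0.3997]
ee_rot: [-3.141, 0.0, 0.254]
wrist_force: [0.6, 0.4, 0.0]
width: 0.983
finger_force: 0.0
at 2.3 [ 0.5903 -0.0046  0.3997] [-179.9871    0.0205   14.5358] w 0.9832427365463556 F [0.5588 0.4398 0.0455] 0.0
shift [-0.1349  0.1886  0.2697] turn [-0.0113  0.0215  8.8358]
```

```bash
python3 -m handwheel '[[[0,0,2],[-0.03,0.05,0.02],0.09],[[0,0,4],[-0.06,0.09,0.06],0.09],[[0,0,6],[-0.09,0.125,0.11],0.08],[[0,0,8],[-0.115,0.155,0.16],0.08],[[0,0,8.8],[-0.13,0.18,0.21],0.07],[[0,0,8.8],[-0.135,0.189,0.25],0.07],[[0,0,8.8],[-0.135,0.189,0.27],0.07],[[0,0,8.8],[-0.135,0.189,0.27],0.07]]' 20; python3 -c "
from h import *
delta([.507,-.221,.13],5.7);delta([.507,-.221,.011],5.7)"
```

```text
clock: 3.3
tool_pos: [0.5078, -0.2198, 0.1286]
ee_rot: [-3.14, 0.002, 0.105]
wrist_force: [0.2, -0.1, 0.3]
width: 0.767
finger_force: 0.0
at 3.3 [ 0.5078 -0.2198  0.1286] [-179.9067    0.142     6.0376] w 0.7673587020627229 F [ 0.238  -0.0674  0.2943] 0.0
shift [-0.0009  0.0011 -0.0014] turn [-0.0928  0.1423  0.3375]
at 3.3 [ 0.5078 -0.2198  0.1286] [-179.9067    0.142     6.0376] w 0.7673587020627229 F [ 0.238  -0.0674  0.2943] 0.0
shift [-0.0006  0.0013  0.1176] turn [-0.0928  0.1423  0.3375]
```

```bash
python3 -m handwheel '[[[0,0,0],[-0.001,0.001,0.05],0.07],[[0,0,0],[-0.001,0.001,0.09],0.07],[[0,0,0],[-0.001,0.001,0.118],0.07],[[0,0,0],[-0.001,0.001,0.118],0.07],[[0,0,0],[-0.001,0.001,0.118],0.05],[[0,0,0],[-0.001,0.001,0.118],0.03],[[0,0,0],[-0.001,0.001,0.118],0.03],[[0,0,0],[-0.001,0.001,0.118],0.03]]' 45
```

```text
clock: 4.3
tool_pos: [0.508, -0.2218, 0.0125]
ee_rot: [3.141, -0.001, 0.104]
wrist_force: [-1.8, 1.1, 8.6]
width: 0.368
finger_force: 44.8
```

```bash
python3 -m handwheel '[[[0,0,0],[0,0,-0.02],0.03],[[0,0,0],[0,0,-0.06],0.03],[[0,0,0],[0,0,-0.11],0.03],[[0,0,0],[0,0,-0.165],0.03],[[0,0,0],[0,0,-0.22],0.03],[[0,0,0],[0,0,-0.27],0.03],[[0,0,0],[0,0,-0.31],0.03],[[0,0,0],[0,0,-0.31],0.03]]' 45
python3 - <<'E'
from h import *
delta([.5225,.0835,.32],-25.7)
a=grab("scene");b=grab("top")
s=arm.observe(); c=s["tool_pos"]-[0,0,.0085]  # expected underside
ims=[]
for f,k in((b,5),(a,5)):
    u,v=(proj(f,c)).astype(int); u0,v0=u-40,v-40; print(u0,v0)
    ims.append(cv2.resize(f["image"][v0:v0+80,u0:u0+80],(400,400),interpolation=cv2.INTER_CUBIC))
cv2.imwrite('pics/c2.png',np.hstack(ims)[:,:,::-1])
E
```

```text
clock: 5.3
tool_pos: [0.5085, -0.2222, 0.3258]
ee_rot: [3.139, -0.005, 0.104]
wrist_force: [-0.3, 0.3, -4.3]
width: 0.372
finger_force: 44.8
at 5.3 [ 0.5085 -0.2222  0.3258] [179.8243  -0.2757   5.9713] w 0.3720225476692757 F [-0.2506  0.2586 -4.3464] 44.78320822119713
shift [ 0.0457 -0.3026  0.0051] turn [ 0.095  -0.3172 31.6708]
276 154
172 153
```

View pics/c2.png

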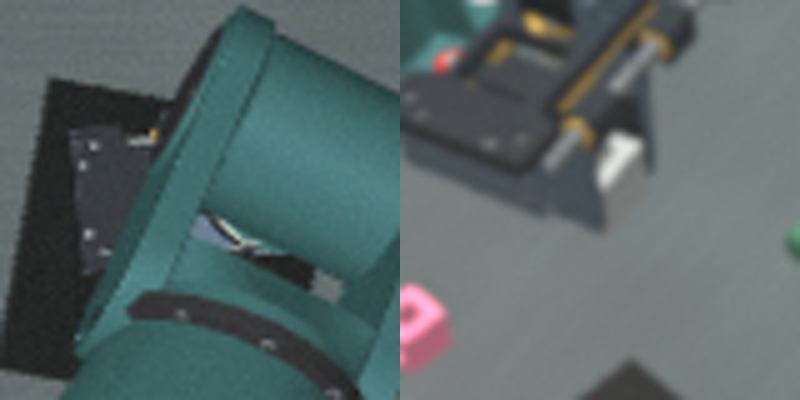

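The hub is held between the pads, at about (620,180) in the scene half, with the arm and red grip beneath the gripper's body at (450,62). The load reads 4.3 N, which matches the crank. Now I carry it over the screw.

```bash
python3 -m handwheel '[[[0,0,5],[0.007,-0.045,0],0.03],[[0,0,11],[0.015,-0.1,0],0.03],[[0,0,17],[0.024,-0.155,0],0.03],[[0,0,23],[0.032,-0.21,0],0.03],[[0,0,28],[0.04,-0.26,0],0.03],[[0,0,31.7],[0.046,-0.303,0.005],0.03],[[0,0,31.7],[0.046,-0.303,0.015],0.03],[[0,0,31.7],[0.046,-0.303,0.015],0.03]]' 45
python3 - <<'E'
from h import *
delta([.5227,.0836,.30],-25.7)
a=grab("scene")
cv2.imwrite('pics/c3.png',cv2.resize(a["image"][90:190,215:345],(780,600),interpolation=cv2.INTER_CUBIC)[:,:,::-1])
E
```

```text
clock: 6.4
tool_pos: [0.5207, 0.0841, 0.3047]
ee_rot: [3.139, 0.003, -0.448]
wrist_force: [0.1, -0.4, -3.8]
width: 0.373
finger_force: 44.9
at 6.4 [0.5207 0.0841 0.3047] [179.8676   0.1841 -25.6725] w 0.3727292316721192 F [ 0.1476 -0.3733 -3.8496] 44.94595962110907
shift [ 0.0021 -0.0004  0.0047] turn [0.1324 0.1841 0.0277]
```

View pics/c3.png

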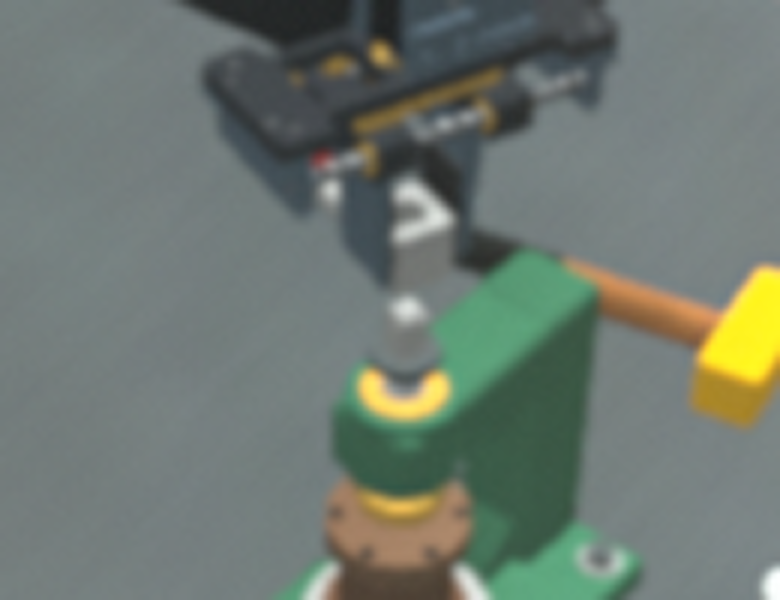

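The picture shows the hub at (425,230), straight above the square at (407,310). I'll check it by projecting the hub model at the TCP pose.

Run:
```python
from h import *
ps=[]
for i in range(3):
    a=grab("scene"); ps.append(arm.observe()["tool_pos"])
print(np.array(ps)); p=np.mean(ps,0)
r=R.from_euler('xyz',[np.pi,0,np.radians(-25.7)])
for h in(25.5,-8.5):
    for x,y in((17,17),(17,-17),(-17,-17),(-17,17),(0,0)):
        q=proj(a,p+r.apply([x/1e3,y/1e3,-h/1e3])); print(h,x,y,((q-[215,90])+.5)*6)
print("sq", ((proj(a,[.5225,.0836,.268])-[215,90])+.5)*6)
```

```text
[[0.5216 0.0836 0.3062]
 [0.5218 0.0836 0.3066]
 [0.522  0.0836 0.3069]]
25.5 17 17 [399.0138 242.5239]
25.5 17 -17 [459.504  218.9552]
25.5 -17 -17 [420.8873 181.5613]
25.5 -17 17 [361.1239 204.2911]
25.5 0 0 [410.1119 211.5931]
-8.5 17 17 [397.5628 298.1484]
-8.5 17 -17 [456.6953 274.5337]
-8.5 -17 -17 [418.9902 236.9632]
-8.5 -17 17 [360.5526 259.7552]
-8.5 0 0 [408.431  267.1148]
sq [408.242  314.6302]
```

```bash
python3 -m handwheel '[[[0,0,0],[0.0005,0,0.015],0.03],[[0,0,0],[0.0005,0,0.025],0.03],[[0,0,0],[0.0005,0,0.03],0.03],[[0,0,0],[0.0005,0,0.035],0.03],[[0,0,0],[0.0005,0,0.04],0.03],[[0,0,0],[0.0005,0,0.045],0.03],[[0,0,0],[0.0005,0,0.045],0.03]]' 45
```

```text
clock: 7.48
tool_pos: [0.5224, 0.0842, 0.2616]
ee_rot: [3.142, 0.0, -0.449]
wrist_force: [0.2, 1.4, -4.4]
width: 0.373
finger_force: 44.9
```

```bash
python3 -m handwheel '[[[0,0,0],[0,0,0.004],0.03],[[0,0,0],[0,0,0.008],0.03],[[0,0,0],[0,0,0.011],0.03],[[0,0,0],[0,0,0.012],0.03],[[0,0,0],[0,0,0.012],0.03]]' 45
```

```text
clock: 8.1
tool_pos: [0.5228, 0.0842, 0.2531]
ee_rot: [3.142, -0.0, -0.449]
wrist_force: [-20.7, -3.5, 40.7]
width: 0.369
finger_force: 45.0
```

Contact at underside z of about 0.2446, and the triangulated seat was 0.2455, so it is seated. I ease the load, open and lift.

```bash
python3 -m handwheel '[[[0,0,0],[0,0,-0.002],0.03],[[0,0,0],[0,0,-0.003],0.04],[[0,0,0],[0,0,-0.003],0.06],[[0,0,0],[0,0,-0.003],0.07],[[0,0,0],[0,0,-0.025],0.07],[[0,0,0],[0,0,-0.06],0.07],[[0,0,0],[0,0,-0.09],0.07],[[0,0,0],[0,0,-0.09],0.07]]' 30
python3 - <<'E'
from h import *
a=grab("scene");b=grab("top")
cv2.imwrite('pics/c4.png',np.hstack([cv2.resize(f["image"][v:v+64,u:u+64],(400,400),interpolation=cv2.INTER_CUBIC) for f,u,v in((a,250,105),(b,185,160))])[:,:,::-1])
th=np.radians(154.3); c=np.array([.5225,.0836])
delta([*(c+.075*np.array([np.cos(th),np.sin(th)])),.32],-25.7)
for z in(.31,): print(proj(a,[*(c+.075*np.array([np.cos(th),np.sin(th)])),z]))
E
```

```text
clock: 9.1
tool_pos: [0.5234, 0.0843, 0.342]
ee_rot: [-3.14, -0.003, -0.449]
wrist_force: [0.3, -0.0, -1.5]
width: 0.768
finger_force: 0.0
at 9.2 [0.5222 0.0842 0.3393] [179.9893   0.0184 -25.7288] w 0.7657012962277822 F [-1.2519  0.7098 -0.1967] 0.0
shift [-0.0745  0.0004  0.0194] turn [ 0.0107  0.0184 -0.0288]
[269.5655 117.4975]
```

View pics/c4.png

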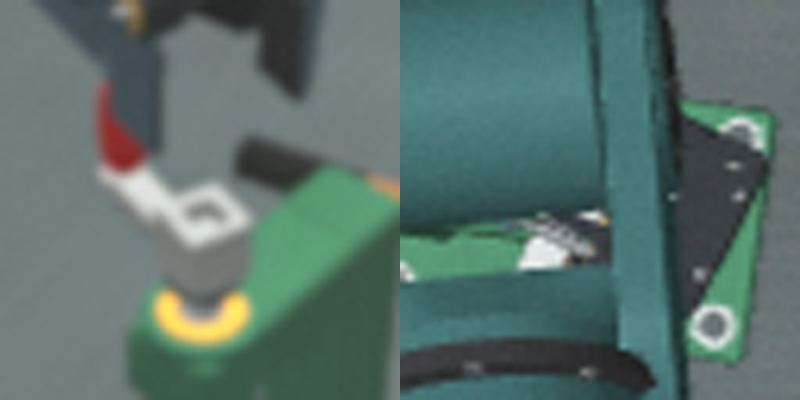

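The crank sits home: the hub covers the shoulder just above the yellow ring at (203,310), and its top is at (205,215). The grip at (118,130) is where the model puts it. Next I move over the grip and descend.

```bash
python3 -m handwheel '[[[0,0,0],[-0.04,0,0],0.06],[[0,0,0],[-0.0745,0,0],0.06],[[0,0,0],[-0.0745,0,0.02],0.06],[[0,0,0],[-0.0745,0,0.045],0.06],[[0,0,0],[-0.0745,0,0.065],0.06],[[0,0,0],[-0.0745,0,0.071],0.06],[[0,0,0],[-0.0745,0,0.071],0.06]]' 55
python3 - <<'E'
from h import *
th=np.radians(154.3); c=np.array([.5225,.0836])
grab("scene")
delta([*(c+.075*np.array([np.cos(th),np.sin(th)])),.2680],-25.7)
E
```

```text
clock: 10.07
tool_pos: [0.4551, 0.1165, 0.2685]
ee_rot: [3.141, 0.001, -0.449]
wrist_force: [0.2, -0.0, -0.5]
width: 0.659
finger_force: 0.0
at 10.125 [0.4554 0.1165 0.2691] [179.994    0.0062 -25.7321] w 0.6573694950118015 F [0.224  0.2676 1.4387] 0.0
shift [-0.0003  0.0006  0.0011] turn [ 0.006   0.0062 -0.0321]
```

```bash
python3 -m handwheel '[[[0,0,0],[0,0,0],0.04],[[0,0,0],[0,0,0],0.02],[[0,0,0],[0,0,0],0.02],[[0,0,0],[0,0,0],0.02],[[0,0,0],[0,0,0],0.02]]' 55
python3 - <<'E'
import numpy as np
np.set_printoptions(precision=4,suppress=True)
for s in(0,120,240):
    print(s)
    for k in range(1,9):
        a,b=np.radians(s),np.radians(s+15*k); print(15*k,np.array([.075*(np.cos(a)-np.cos(b)),.075*(np.sin(a)-np.sin(b)),.005*15*k/360]))
E
```

```text
clock: 10.75
tool_pos: [0.4553, 0.1165, 0.269]
ee_rot: [-3.142, -0.0, -0.449]
wrist_force: [0.2, -0.1, 0.8]
width: 0.258
finger_force: 55.0
0
15 [ 0.0026 -0.0194  0.0002]
30 [ 0.01   -0.0375  0.0004]
45 [ 0.022  -0.053   0.0006]
60 [ 0.0375 -0.065   0.0008]
75 [ 0.0556 -0.0724  0.001 ]
90 [ 0.075  -0.075   0.0012]
105 [ 0.0944 -0.0724  0.0015]
120 [ 0.1125 -0.065   0.0017]
120
15 [0.0155 0.0119 0.0002]
30 [0.0275 0.0275 0.0004]
45 [0.0349 0.0455 0.0006]
60 [0.0375 0.065  0.0008]
75 [0.0349 0.0844 0.001 ]
90 [0.0275 0.1025 0.0012]
105 [0.0155 0.118  0.0015]
120 [0.     0.1299 0.0017]
240
15 [-0.0181  0.0075  0.0002]
30 [-0.0375  0.01    0.0004]
45 [-0.0569  0.0075  0.0006]
60 [-0.075   0.      0.0008]
75 [-0.0905 -0.0119  0.001 ]
90 [-0.1025 -0.0275  0.0012]
105 [-0.1099 -0.0455  0.0015]
120 [-0.1125 -0.065   0.0017]
```

```bash
python3 -m handwheel '[[[0,0,0],[0.0026,-0.0194,0.0002],0.02],[[0,0,0],[0.01,-0.0375,0.0004],0.02],[[0,0,0],[0.022,-0.053,0.0006],0.02],[[0,0,0],[0.0375,-0.065,0.0008],0.02],[[0,0,0],[0.0556,-0.0724,0.001],0.02],[[0,0,0],[0.075,-0.075,0.0012],0.02],[[0,0,0],[0.0944,-0.0724,0.0015],0.02],[[0,0,0],[0.1125,-0.065,0.0017],0.02]]' 55; python3 -c "
from h import *
p=arm.observe()['tool_pos'][:2]-[.5225,.0836];print(np.linalg.norm(p),np.degrees(np.arctan2(p[1],p[0])))"
```

```text
clock: 11.75
tool_pos: [0.5853, 0.1268, 0.2675]
ee_rot: [-3.141, 0.001, -0.449]
wrist_force: [-6.8, 4.5, 5.3]
width: 0.255
finger_force: 55.0
0.07621257511544845 34.57031814462138
```

```bash
python3 -m handwheel '[[[0,0,0],[0.0155,0.0119,0.0002],0.02],[[0,0,0],[0.0275,0.0275,0.0004],0.02],[[0,0,0],[0.0349,0.0455,0.0006],0.02],[[0,0,0],[0.0375,0.065,0.0008],0.02],[[0,0,0],[0.0349,0.0844,0.001],0.02],[[0,0,0],[0.0275,0.1025,0.0012],0.02],[[0,0,0],[0.0155,0.118,0.0015],0.02],[[0,0,0],[0,0.1299,0.0017],0.02]]' 55; python3 -c "
from h import *
p=arm.observe()['tool_pos'][:2]-[.5225,.0836];print(np.linalg.norm(p),np.degrees(np.arctan2(p[1],p[0])))"
```

```text
clock: 12.75
tool_pos: [0.5296, 0.009, 0.2664]
ee_rot: [-3.14, -0.003, -0.45]
wrist_force: [6.2, 7.2, -0.1]
width: 0.252
finger_force: 55.0
0.0749088313767179 -84.56832739498984
```

```bash
python3 -m handwheel '[[[0,0,0],[-0.0181,0.0075,0.0002],0.02],[[0,0,0],[-0.0375,0.01,0.0004],0.02],[[0,0,0],[-0.0569,0.0075,0.0006],0.02],[[0,0,0],[-0.075,0,0.0008],0.02],[[0,0,0],[-0.0905,-0.0119,0.001],0.02],[[0,0,0],[-0.1025,-0.0275,0.0012],0.02],[[0,0,0],[-0.1099,-0.0455,0.0015],0.02],[[0,0,0],[-0.1125,-0.065,0.0017],0.02]]' 55; python3 -c "
from h import *
p=arm.observe()['tool_pos'][:2]-[.5225,.0836];print(np.linalg.norm(p),np.degrees(np.arctan2(p[1],p[0])))"
```

```text
clock: 13.75
tool_pos: [0.4553, 0.1167, 0.264]
ee_rot: [3.14, -0.001, -0.449]
wrist_force: [5.4, -11.2, 0.5]
width: 0.254
finger_force: 55.0
0.07490765864575293 153.80599430041454
```

```bash
cat >> h.py <<'E'
def tq():
    f=[]
    for i in range(3):
        s=arm.observe(); p=s['tool_pos'][:2]-[.5225,.0836]; f.append(s['wrist_force'][:2]); imaging.grab_frame("top")
    r=p/np.linalg.norm(p); t=np.array([r[1],-r[0]]); f=np.array(f)
    print("r",np.linalg.norm(p),"ang",np.degrees(np.arctan2(p[1],p[0])),"pull",-f@t,"radial",f@r)
E
python3 -m handwheel '[[[0,0,0],[0.0026,-0.0194,0.0002],0.02],[[0,0,0],[0.01,-0.0375,0.0004],0.02],[[0,0,0],[0.022,-0.053,0.0006],0.02],[[0,0,0],[0.0375,-0.065,0.0008],0.02],[[0,0,0],[0.0556,-0.0724,0.001],0.02],[[0,0,0],[0.075,-0.075,0.0012],0.02],[[0,0,0],[0.0944,-0.0724,0.0015],0.02],[[0,0,0],[0.1125,-0.065,0.0017],0.02]]' 55; python3 -c "
from h import *
tq()"
```

```text
clock: 14.75
tool_pos: [0.5853, 0.1269, 0.2624]
ee_rot: [-3.141, 0.001, -0.449]
wrist_force: [-7.7, 3.3, 5.9]
width: 0.25
finger_force: 55.0
r 0.07608550509584246 ang 33.73955295939345 pull [7.0355 3.9016 1.9398] radial [-4.5243 -0.273  -0.689 ]
```

```bash
python3 -m handwheel '[[[0,0,0],[0.0155,0.0119,0.0002],0.02],[[0,0,0],[0.0275,0.0275,0.0004],0.02],[[0,0,0],[0.0349,0.0455,0.0006],0.02],[[0,0,0],[0.0375,0.065,0.0008],0.02],[[0,0,0],[0.0375,0.065,0.0008],0.02]]' 55; python3 -c "
from h import *
tq()"
```

```text
clock: 15.52
tool_pos: [0.591, 0.0512, 0.2619]
ee_rot: [-3.141, -0.001, -0.45]
wrist_force: [2.2, 0.4, 5.0]
width: 0.257
finger_force: 55.0
r 0.07574965368578022 ang -24.93472867784267 pull [1.2746 0.1333 0.7006] radial [1.8664 2.6775 2.0523]
```

```bash
python3 - <<'E'
import numpy as np
np.set_printoptions(precision=4,suppress=True)
for s in range(180,480,60):
    a=np.radians(s); print(s,[[round(float(x),4) for x in (.075*(np.cos(a)-np.cos(a+np.radians(d))),.075*(np.sin(a)-np.sin(a+np.radians(d))),.005*d/360)] for d in (10,20,30,40,50,60)])
E
python3 -m handwheel '[[[0,0,0],[0,0.0131,0.0001],0.02],[[0,0,0],[-0.0026,0.0194,0.0002],0.02],[[0,0,0],[-0.0101,0.0375,0.0004],0.02],[[0,0,0],[-0.022,0.053,0.0006],0.02],[[0,0,0],[-0.0375,0.065,0.0008],0.02]]' 55;  python3 -c "
from h import *
tq()"
```

```text
180 [[-0.0011, 0.013, 0.0001], [-0.0045, 0.0257, 0.0003], [-0.01, 0.0375, 0.0004], [-0.0175, 0.0482, 0.0006], [-0.0268, 0.0575, 0.0007], [-0.0375, 0.065, 0.0008]]
240 [[-0.0118, 0.0055, 0.0001], [-0.0245, 0.0089, 0.0003], [-0.0375, 0.01, 0.0004], [-0.0505, 0.0089, 0.0006], [-0.0632, 0.0055, 0.0007], [-0.075, 0.0, 0.0008]]
300 [[-0.0107, -0.0075, 0.0001], [-0.02, -0.0167, 0.0003], [-0.0275, -0.0275, 0.0004], [-0.033, -0.0393, 0.0006], [-0.0364, -0.0519, 0.0007], [-0.0375, -0.065, 0.0008]]
360 [[0.0011, -0.013, 0.0001], [0.0045, -0.0257, 0.0003], [0.01, -0.0375, 0.0004], [0.0175, -0.0482, 0.0006], [0.0268, -0.0575, 0.0007], [0.0375, -0.065, 0.0008]]
420 [[0.0118, -0.0055, 0.0001], [0.0245, -0.0089, 0.0003], [0.0375, -0.01, 0.0004], [0.0505, -0.0089, 0.0006], [0.0632, -0.0055, 0.0007], [0.075, 0.0, 0.0008]]
clock: 16.3
tool_pos: [0.5298, 0.0092, 0.2614]
ee_rot: [-3.141, -0.004, -0.449]
wrist_force: [6.6, 5.2, 3.1]
width: 0.257
finger_force: 55.0
r 0.07466052693590958 ang -85.46378115034715 pull [6.9515 4.4221 1.0998] radial [-4.6893  5.7166  3.8854]
```

```bash
python3 -m handwheel '[[[0,0,0],[-0.0118,0.0055,0.0001],0.02],[[0,0,0],[-0.0245,0.0089,0.0003],0.02],[[0,0,0],[-0.0375,0.01,0.0004],0.02],[[0,0,0],[-0.0505,0.0089,0.0006],0.02]]' 55;  python3 -c "
from h import *
tq()"
```

```text
clock: 16.95
tool_pos: [0.4799, 0.0228, 0.2605]
ee_rot: [3.14, -0.002, -0.448]
wrist_force: [5.2, -5.1, 5.3]
width: 0.254
finger_force: 55.0
r 0.07415396665389919 ang -125.68305168952222 pull [7.1631 5.0333 1.8613] radial [1.1279 5.2057 5.5202]
```

```bash
python3 -m handwheel '[[[0,0,0],[-0.0126,-0.0034,0.0001],0.02],[[0,0,0],[-0.0245,-0.0089,0.0003],0.02],[[0,0,0],[-0.0352,-0.0164,0.0004],0.02]]' 55;  python3 -c "
from h import *
tq()"
```

```text
clock: 17.48
tool_pos: [0.4548, 0.0532, 0.2599]
ee_rot: [3.14, -0.001, -0.448]
wrist_force: [3.0, -5.8, 4.7]
width: 0.247
finger_force: 55.0
r 0.07414171688413677 ang -156.32131061226318 pull [6.5463 5.1965 2.6094] radial [-0.404  1.209  2.706]
```

```bash
python3 -m handwheel '[[[0,0,0],[-0.0092,-0.0092,0.0001],0.02],[[0,0,0],[-0.0167,-0.02,0.0003],0.02],[[0,0,0],[-0.0223,-0.0318,0.0004],0.02]]' 55;  python3 -c "
from h import *
tq()"
```

```text
clock: 18.0
tool_pos: [0.4484, 0.0917, 0.2593]
ee_rot: [3.14, -0.0, -0.448]
wrist_force: [3.7, -9.0, 4.2]
width: 0.251
finger_force: 55.0
r 0.07442549533431987 ang 173.28489569515588 pull [8.5585 4.2482 2.0407] radial [-4.6952 -0.9724 -0.5855]
```

```bash
python3 -m handwheel '[[[0,0,0],[-0.0034,-0.0126,0.0001],0.02],[[0,0,0],[-0.0045,-0.0257,0.0003],0.02]]' 55;  python3 -c "
from h import *
tq()"
```

```text
clock: 18.4
tool_pos: [0.4552, 0.1163, 0.2588]
ee_rot: [3.14, 0.0, -0.449]
wrist_force: [0.9, -7.7, 6.1]
width: 0.252
finger_force: 55.0
r 0.07468405610186275 ang 153.49143446523965 pull [6.4854 5.0662 2.1018] radial [-4.2826  0.2513 -1.654 ]
```

Still free at 720°, so I carry on in 20–30° steps.

```bash
python3 -m handwheel '[[[0,0,0],[0.0011,-0.013,0.0001],0.02],[[0,0,0],[0.0045,-0.0257,0.0003],0.02],[[0,0,0],[0.01,-0.0375,0.0004],0.02]]' 55;  python3 -c "
from h import *
tq()"
```

```text
clock: 18.92
tool_pos: [0.4803, 0.1459, 0.2583]
ee_rot: [3.14, 0.001, -0.449]
wrist_force: [-2.7, -7.1, 8.5]
width: 0.251
finger_force: 55.0
r 0.07511913514147629 ang 123.48950295224343 pull [6.1407 5.2553 1.5433] radial [-4.4664  0.9486 -0.3504]
```

```bash
python3 -m handwheel '[[[0,0,0],[0.0075,-0.0107,0.0001],0.02],[[0,0,0],[0.0167,-0.02,0.0003],0.02],[[0,0,0],[0.0275,-0.0275,0.0004],0.02]]' 55;  python3 -c "
from h import *
tq()"
```

```text
clock: 19.45
tool_pos: [0.517, 0.159, 0.2579]
ee_rot: [3.14, 0.002, -0.449]
wrist_force: [-6.6, -2.5, 9.9]
width: 0.252
finger_force: 55.0
r 0.07552152688727616 ang 93.53507662746286 pull [6.6944 5.9194 1.0371] radial [-2.1016  0.5339  1.2622]
```

```bash
python3 -m handwheel '[[[0,0,0],[0.0119,-0.0055,0.0001],0.02],[[0,0,0],[0.0245,-0.0089,0.0003],0.02],[[0,0,0],[0.0375,-0.01,0.0004],0.02]]' 55;  python3 -c "
from h import *
tq()"
```

```text
clock: 19.98
tool_pos: [0.555, 0.1522, 0.2577]
ee_rot: [3.141, 0.003, -0.449]
wrist_force: [-10.3, 5.0, 12.5]
width: 0.254
finger_force: 55.0
r 0.07587575137861667 ang 64.05488101832866 pull [11.4276  9.0526  5.8371] radial [-0.0464  1.8694  1.4868]
```

The pull has climbed to 11.4 N, which is firm. It is a clear rise from about 6.7 N, after 2.25 turns. I release the grip, lift, and turn to take the hub.

```bash
python3 -m handwheel '[[[0,0,0],[0,0,-0.001],0.03],[[0,0,0],[0,0,-0.001],0.05],[[0,0,0],[0,0,-0.001],0.05],[[0,0,0],[0,0,-0.02],0.05],[[0,0,0],[0,0,-0.05],0.05],[[0,0,0],[0,0,-0.085],0.05],[[0,0,-10],[0,0,-0.09],0.05],[[0,0,-20],[0,0,-0.09],0.06]]' 45; python3 -c "
from h import *
grab('top')
delta([.5225,.0838,.345],64.3)"
```

```text
clock: 21.12
tool_pos: [0.5559, 0.1517, 0.35]
ee_rot: [-3.141, -0.002, -0.094]
wrist_force: [0.3, -0.4, -1.2]
width: 0.627
finger_force: 0.0
at 21.175 [0.5557 0.1517 0.3494] [-179.9695   -0.0948   -4.8905] w 0.6523101110271541 F [ 0.0865  0.6093 -0.742 ] 0.0
shift [-0.0273  0.0705  0.0044] turn [  0.0306  -0.1014 -69.1904]
```

```bash
python3 -m handwheel '[[[0,0,-10],[-0.004,0.01,0],0.065],[[0,0,-20],[-0.008,0.02,0],0.07],[[0,0,-30],[-0.012,0.03,0],0.07],[[0,0,-40],[-0.016,0.04,0],0.07],[[0,0,-50],[-0.02,0.05,0],0.07],[[0,0,-60],[-0.024,0.06,0],0.07],[[0,0,-69.1],[-0.0273,0.0705,0],0.07],[[0,0,-69.1],[-0.0273,0.0705,0],0.07]]' 45
python3 - <<'E'
from h import *
a=grab("scene")
delta([.5225,.0838,.2425],64.3)
cv2.imwrite('pics/c5.png',cv2.resize(a["image"][90:190,215:345],(780,600),interpolation=cv2.INTER_CUBIC)[:,:,::-1])
E
```

```text
clock: 22.18
tool_pos: [0.5213, 0.0839, 0.3486]
ee_rot: [3.141, -0.0, 1.102]
wrist_force: [0.3, -0.5, 0.7]
width: 0.769
finger_force: 0.0
at 22.225 [0.5214 0.0842 0.3484] [179.961   -0.03    63.0382] w 0.767865173454924 F [-0.0067  0.6099 -0.4031] 0.0
shift [0.0001 0.0011 0.1059] turn [ 0.0393 -0.0296 -1.2619]
```

View pics/c5.png

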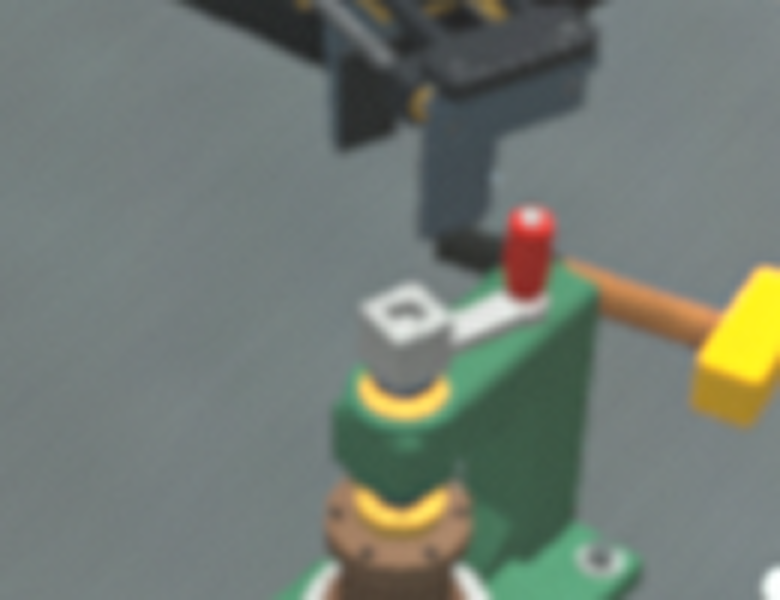

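The crank is still home: hub at (405,325), arm toward the grip at (528,250), and the pad down on the housing at (402,510). I descend onto the hub.

```bash
python3 -m handwheel '[[[0,0,-1.2],[0,0.001,0.04],0.07],[[0,0,-1.2],[0,0.001,0.08],0.07],[[0,0,-1.2],[0,0.001,0.1],0.07],[[0,0,-1.2],[0,0.001,0.105],0.07],[[0,0,-1.2],[0,0.001,0.105],0.05],[[0,0,-1.2],[0,0.001,0.105],0.03],[[0,0,-1.2],[0,0.001,0.105],0.03],[[0,0,-1.2],[0,0.001,0.105],0.03]]' 40
```

```text
clock: 23.22
tool_pos: [0.522, 0.0839, 0.2431]
ee_rot: [-3.141, -0.0, 1.127]
wrist_force: [-2.4, 2.3, 9.6]
width: 0.375
finger_force: 39.7
```

```bash
python3 -m handwheel '[[[0,0,0],[0,0,-0.01],0.03],[[0,0,0],[0,0,-0.02],0.03],[[0,0,0],[0,0,-0.03],0.03],[[0,0,0],[0,0,-0.045],0.03],[[0,0,0],[0,0,-0.065],0.03],[[0,0,0],[0,0,-0.085],0.03],[[0,0,0],[0,0,-0.085],0.03]]' 40
python3 - <<'E'
from h import *
grab("top")
delta([.495,-.249,.25],5);delta([.55,-.1,.33],30)
E
```

```text
clock: 24.1
tool_pos: [0.5229, 0.0837, 0.3295]
ee_rot: [3.139, -0.001, 1.127]
wrist_force: [-0.1, 0.6, -3.9]
width: 0.372
finger_force: 39.7
at 24.15 [0.5223 0.0837 0.3282] [179.9389  -0.0319  64.5691] w 0.37296882119912417 F [ 0.154  -0.4203 -3.734 ] 39.73088353872299
shift [-0.3122  0.1181  0.0782] turn [ 0.0389 -0.0607 59.5691]
at 24.15 [0.5223 0.0837 0.3282] [179.9389  -0.0319  64.5691] w 0.37296882119912417 F [ 0.154  -0.4203 -3.734 ] 39.73088353872299
shift [-0.154   0.1039 -0.0018] turn [ 0.0496 -0.0493 34.5691]
```

Lifted clear. I carry it back to the mat, with the hub at (0.47, −0.249) and the arm pointing away.

```bash
python3 -m handwheel '[[[0,0,5],[-0.02,0.013,0],0.03],[[0,0,12],[-0.06,0.04,0],0.03],[[0,0,20],[-0.105,0.07,0],0.03],[[0,0,28],[-0.15,0.1,0],0.03],[[0,0,36],[-0.2,0.107,0],0.03],[[0,0,44],[-0.25,0.112,0],0.03],[[0,0,52],[-0.3,0.118,0.03],0.03],[[0,0,59.5],[-0.312,0.118,0.07],0.03]]' 40
python3 - <<'E'
from h import *
grab("top")
delta([.47,-.249,.0145],5)
E
```

```text
clock: 25.15
tool_pos: [0.4938, -0.2511, 0.2567]
ee_rot: [3.141, -0.001, 0.082]
wrist_force: [-0.1, -0.9, -3.8]
width: 0.37
finger_force: 39.9
at 25.2 [ 0.4911 -0.2496  0.2508] [-179.8099    0.3329    4.3196] w 0.37286007869904786 F [ -4.2899   2.5753 -12.5375] 39.869853258132935
shift [-0.0196 -0.0014  0.2364] turn [-0.1921  0.3317 -0.6809]
```

```bash
python3 -m handwheel '[[[0,0,0],[-0.01,0,0.04],0.03],[[0,0,0],[-0.02,0,0.09],0.03],[[0,0,0],[-0.02,0,0.14],0.03],[[0,0,0],[-0.02,0,0.18],0.03],[[0,0,0],[-0.02,0,0.21],0.03],[[0,0,0],[-0.02,0,0.22],0.03],[[0,0,0],[-0.02,0,0.22],0.03],[[0,0,0],[-0.02,0,0.22],0.03]]' 40
```

```text
clock: 26.2
tool_pos: [0.4756, -0.2508, 0.0388]
ee_rot: [3.141, -0.001, 0.089]
wrist_force: [-0.4, 0.5, -3.1]
width: 0.375
finger_force: 39.9
```

```bash
python3 -m handwheel '[[[0,0,0],[0,0,0.01],0.03],[[0,0,0],[0,0,0.018],0.03],[[0,0,0],[0,0,0.022],0.03],[[0,0,0],[0,0,0.0245],0.03],[[0,0,0],[0,0,0.0245],0.03]]' 40
```

```text
clock: 26.82
tool_pos: [0.4749, -0.2505, 0.0132]
ee_rot: [3.142, -0.0, 0.089]
wrist_force: [-0.3, 0.0, -3.7]
width: 0.373
finger_force: 40.0
```

```bash
python3 -m handwheel '[[[0,0,0],[0,0,0.001],0.03],[[0,0,0],[0,0,0.0015],0.03],[[0,0,0],[0,0,0.0015],0.03]]' 40
```

```text
clock: 27.2
tool_pos: [0.475, -0.2506, 0.0131]
ee_rot: [-3.141, 0.0, 0.088]
wrist_force: [-12.4, 6.1, 34.0]
width: 0.368
finger_force: 40.0
```

On the mat. I open and retreat upward.

```bash
python3 -m handwheel '[[[0,0,0],[0,0,0],0.04],[[0,0,0],[0,0,0],0.06],[[0,0,0],[0,0,0],0.07],[[0,0,0],[0,0,-0.02],0.07],[[0,0,0],[0,0,-0.06],0.07],[[0,0,0],[0,0,-0.11],0.07],[[0,0,0],[0,0,-0.17],0.07],[[0,0,0],[0,0,-0.22],0.07]]' 20
python3 - <<'E'
from h import *
a=grab("scene")
cv2.imwrite('pics/c6.png',cv2.resize(a["image"],(800,600),interpolation=cv2.INTER_CUBIC)[:,:,::-1])
E
```

```text
clock: 28.2
tool_pos: [0.4749, -0.2505, 0.2339]
ee_rot: [3.141, -0.001, 0.088]
wrist_force: [0.4, -0.2, -0.5]
width: 0.767
finger_force: 0.0
```

View pics/c6.png

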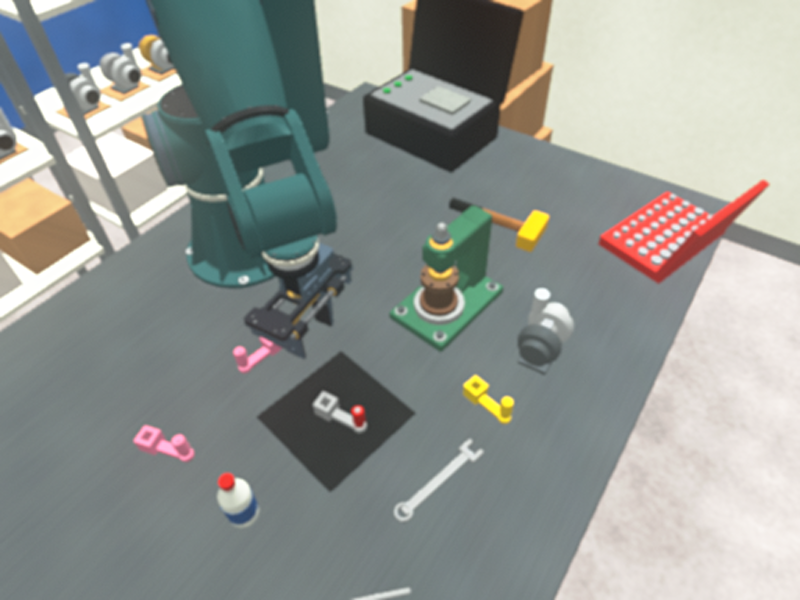

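The crank lies flat on the mat, hub at (325,405) and grip at (358,415). The pad is on the housing at (440,275), the bystanders are where they were, and the gripper is clear. I hand in.

```bash
python3 -c "
from h import *
print(arm.close_job())"
```

```text
the job is handed in; nothing more can be done
None
```

I handed the job in at about 28 s with the housing clamped (last winding pull 11.4 N, inside the 9.5–13 N firm range), the crank flat on the mat and the bystanders unmoved in the last picture; the hand-in returned no verdict.

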